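# Turn the reversed tray round in its case

### The arm

A 7-joint arm with a two-finger parallel gripper is mounted at the origin on a cart in front of the work surface, level with it; the furniture and walls round the work are solid. World frame = base frame: x ahead of the robot, y to its left, z up, the work surface at z = 0. Lengths are in m, angles in rad, forces in N, time in s.
With the tool pointing down it reaches from about 0.425 to 0.925 m from the base axis. Payload 6.8 kg.
Tool frame: the origin (TCP) lies at the very end of the fingers, on their centre line; the grasp point (between the pads) lies 19 mm behind it (grip_depth is the distance from the TCP to the grasp point, in m); y points along the fingers, x is the direction in which the jaws open and shut, and the axes are right-handed (so a half turn about y gives the same grasp; the last joint's range is limited). The gripper opens to 85 mm and grips with 20 to 120 N. Pads are 22 mm wide; open, the fingers measure 114 mm over their backs; the gripper's body (76 mm by 85 mm) begins 54 mm behind the grasp point. The pads swing forward as they close: fully open they stand 13 mm farther back than shut.
Start: joints at [-0.108, 0.477, 0.022, 1.555, -0.011, 1.109, -0.083], TCP at [0.675, 0, 0.231] pointing down, gripper open.
Joint ranges: [-2.96, 2.96], [-0.34, 2.1], [-1.41, 1.46], [0.24, 2.44], [-1.37, 4.51], [0.17, 1.92], [-2.96, 2.96]. Speed limits (rad/s): [2.39, 2.39, 3.14, 3.14, 3.14, 3.14, 3.14].

### API

Orientations are given as [roll, pitch, yaw] about the fixed x, y, z axes, in that order (R = Rz(yaw) Ry(pitch) Rx(roll)).
In Python, from bench import observe, capture, camera_model, sign_off, look_for, spot_point, grip_depth gives the robot as it stands.
- The arm moves only by the tool apply_moves, never from a script. Its arguments are lists of equal length, an entry for each row: "linear": the shift along the tool's x, y, z in mm, a list of three; "rotation": the turn, a rotation vector about the tool's x, y, z in degrees, a list of three. In form: {"linear": [[tx, ty, tz], ...], "rotation": [[rx, ry, rz], ...]}. A call has 1 to 5 rows; each row is the pose to reach, as a shift and turn from the pose commanded when the call began, along the tool's axes at that moment; what a row does not reach only later rows make up. A row lasts 1/10 s, in which the tool goes at most 50 mm and 8.59 degrees, less where a joint would pass 70% of its speed; a pose out of reach is approached as far as the arm can. A call with a gripper value outside its range is refused whole. "grip" is the opening, from 0 (shut) to 1 (fully open), set as the call begins (left out, the last holds). The fingers move at their own pace and stop on an object; "grip_force" is the grip in N (left out, the last holds). Time passes only in rows, so rows that repeat a pose let the fingers close. It gives the time, the measured TCP pose, the force and the opening at its end, in the units of the state.
- observe(): the state, without advancing time (a new reading comes with each control period).
- capture(name): name is "scene" or "side" or "wrist"; returns (picture, depth): 384x512x3 uint8, blue, green, red; 384x512 float32, m along the optical axis (not along the pixel's ray), 0 where there is no reading.
- camera_model(name): a dict with "intrinsics" (3x3 intrinsics, pixels), "distortion" ([k1, k2, p1, p2, k3] as OpenCV has them; the pictures are not rectified), "cam_to_world" (4x4, takes a point from camera to world coordinates). Camera axes: x right, y down, z forward; pixel columns grow to the right and rows downward; lengths in m; the calibration is good to about 2 mm. A picture is of the moment at which its call begins: read the wrist's pose just before it. camera_model takes no time and is no camera call; for the wrist camera it gives the pose at the moment of the call.
- sign_off(): hands the job in, once; it reports no verdict.
Trained networks look in the newest picture that a camera, given by its name, has taken for a name from the list of things; names that differ only in an ending like _2 or _b are one class to them, and where a whole thing is asked for, a point or a joint stands for the part that bears it (a point fixed in the world has none). Each returns a list of dicts, best first, with "confidence" (0 to 1); they miss things now and then, are a little off and sometimes report something else, mostly with a low value. They report only what shows in the picture. A call takes as long as a camera call.
- look_for(camera, name): "centre" ([row, column] in pixels, amid what is visible of it).
- spot_point(camera, name): "centre" ([row, column] in pixels: a listed point, or the origin of a listed thing).
The state is a dict: "clock": time; "q": joint angles; "qd": joint speeds; "joint_torque": joint torques, N m; "position": TCP position; "tool_rot": TCP orientation; "contact_force": force on the tool from outside, world axes, zero at the start; "ft_torque": the same for the moment, N m; "opening": opening from 0.0 (shut) to 1.0 (fully open).
Only numpy, scipy, OpenCV 4.12 (cv2) and the standard library are available. Lean on these libraries where they do the work, as an engineer would, in place of code of your own. Each camera call takes 0.05 s, during which the arm holds its last target.

### The job

Two tool cases stand on the bench, each with a lift-out tray, and each case and each tray has a notch in one end, so that a chisel blade can lie in the trough with its handle outside. One tray has been put in the wrong way round: lift it clear of its case by its post, turn it half a turn and lower it fully home so that the notch at the end of its long trough meets the notch of the case, setting it down before you let go. Leave the other tray as it is.

Things in the scene. Friction and masses are not known exactly. Their poses are not given: they have to be found in the camera images.
- case_a: Fixed dark wooden case with the reversed tray, open on top: 150 (x) x 104 (y) x 50 (z) mm, walls 7, floor 6, inside 136 x 90 mm. Origin: centre of its underside, on the bench. Its notch, 24 mm wide, open from the rim down to 13 mm above the bench, is in the -x end wall at y = +24 mm. The second case, just like it, stands about 20 cm to the left or right. Both are within 18 degrees of world x.
- tray_a: Loose pale wooden tray, 0.2 to 0.45 kg, reversed in case_a at the start (its +x along the case's -x). 130 x 84 mm at the rim, tapering to 120 x 74 at the foot, 38 high; 3 mm play all round. Origin: centre of its underside, 6 mm above the bench when home. Handle: central upright square post, 24 x 24 mm, sides along its x and y, top 100 mm above the origin. Home: origin and x axis match the case's.
- tray_a_notch (a point): The middle of the notch in tray_a's -x end wall, at the end of its long trough: x = -62.5, y = +24, z = +30 mm in the tray's frame; same axes as tray_a. It starts at the case's other end, away from the case's notch.
- tray_b: The other tray, same shape and size, seated the right way round in the second case (its long undivided trough runs along the same side as that case's notch; in case_a the trough lies on the opposite side at the start); leave it alone. Origin and axes as for tray_a; that second case's origin is 6 mm below it, its axes along the tray's.

How it is judged:
On the way, in this order (a step that is already met when the one before it is completed fails the run):
1. the reversed tray is lifted clear of its case (z of tray_a in the frame of case_a above 0.05 m), for 0.1 s.
2. still held, it is set down into the case with its notch at the case's notch (less than 15 mm above its seat) (z of tray_a in the frame of case_a below 0.021 m and x of tray_a_notch in the frame of case_a below -0.04 m and horizontal distance between tray_a and case_a below 0.015 m and contact force between the fingers and tray_a above 0.5 N), for 0.1 s.
At the end, for the whole second after the job is handed in: tray_a lies at rest on the floor of case_a (within 5 mm of its seat's height, 12 mm sideways, 10 degrees in yaw, 5 degrees of tilt), its notched end at the case's notched end, let go (z of tray_a in the frame of case_a below 0.011 m and horizontal distance between tray_a and case_a below 0.012 m and x of tray_a_notch in the frame of case_a below -0.045 m and angle between the x axis of tray_a and the x axis of case_a, either way round below 0.175 rad and angle between tray_a's own z axis and vertical below 0.09 rad and linear speed of tray_a below 0.02 m/s); the robot touches nothing.
It fails at once if the other tray is moved by more than 15 mm (distance of tray_b from where it was at the start of the episode above 0.015 m).
It also fails if it takes over 51 s, if anything falls off the work surface, if the arm or the gripper's body presses on something with over 40 N, if the wrist force passes 120 N, or if a joint passes its speed limit or range.

## Working session

There is one attempt and no reset: what is moved stays moved. The work goes in short steps, Python scripts to look and compute and a tool call to move; the robot and the scene stay as the last step left them, time stands still between calls to the robot, and variables do not carry over. Pictures are saved under pics/ and viewed, and the job is handed in when it is done.

Besides the shell and the picture viewer there is one more tool, called after "Call:" as name(argument=value, ...) on one line, values as JSON. apply_moves: Moves the arm, as the interface text tells. Its arguments: {"type":"object","properties":{"linear":{"type":"array"},"rotation":{"type":"array"},"grip":{"type":"number"},"grip_force":{"type":"number"}},"required":["linear","rotation"]}

```bash
mkdir -p pics; ls; python3 - <<'E'
from bench import *
import cv2,numpy as np
print(observe())
print(grip_depth if not callable(grip_depth) else grip_depth())
for n in ["scene","side"]:
    p,d=capture(n); cv2.imwrite(f"pics/{n}0.png",p); np.save(f"pics/{n}0.npy",d)
    m=camera_model(n); print(n,m)
    for t in ["tray_a","case_a","tray_a_notch"]:
        print(t,look_for(n,t),spot_point(n,t))
E
```

```text
pics
{'clock': 0.0, 'q': array([-0.10810247,  0.47778617,  0.02238919,  1.55649725, -0.01151065,
        1.10931017, -0.08309428]), 'qd': array([-0.00085138, -0.00100144,  0.00217184, -0.00036631, -0.00036789,
       -0.00021119,  0.00053879]), 'joint_torque': array([-5.45967814e-04, -5.96443820e+01,  1.60769675e+00, -2.81194621e+01,
        1.24063640e-02,  9.39900521e-03,  2.20753498e-05]), 'position': array([ 6.74381204e-01, -4.35601475e-05,  2.30316696e-01]), 'tool_rot': array([-1.57094903e+00,  1.86587709e-03, -1.95166896e-05]), 'contact_force': array([0.23921378, 0.13467731, 0.7337247 ]), 'ft_torque': array([ 0.0253867 , -0.01207444,  0.00172091]), 'opening': 0.995547651021827}
0.0187
scene {'intrinsics': array([[389.92138232,   0.        , 255.16317987],
       [  0.        , 389.92138232, 183.10940767],
       [  0.        ,   0.        ,   1.        ]]), 'distortion': array([-0.09364877,  0.        ,  0.        ,  0.        ,  0.        ]), 'cam_to_world': array([[ 7.62848725e-01, -3.24233787e-01,  5.59405287e-01,
         6.28975119e-02],
       [-6.46576446e-01, -3.8367716
[... 874 characters left out ...]
rray([0.01958422, 0.        , 0.        , 0.        , 0.        ]), 'cam_to_world': array([[-0.30125855, -0.71733691,  0.6282285 ,  0.0271227 ],
       [-0.95344716,  0.235926  , -0.18782288,  0.45896452],
       [-0.01348315, -0.65556593, -0.75501756,  0.70372072],
       [ 0.        ,  0.        ,  0.        ,  1.        ]])}
tray_a [{'centre': [231.6, 177.6], 'confidence': 0.92}, {'centre': [227.1, 301.8], 'confidence': 0.65}] [{'centre': [234.8, 303.3], 'confidence': 0.89}, {'centre': [240.5, 181.0], 'confidence': 0.59}]
case_a [{'centre': [249.8, 291.6], 'confidence': 0.82}] []
tray_a_notch [{'centre': [221.4, 303.6], 'confidence': 0.97}] [{'centre': [192.1, 302.8], 'confidence': 0.67}]
```

View pics/scene0.png

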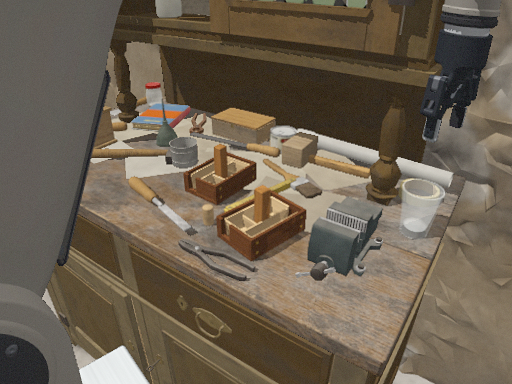

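View pics/side0.png

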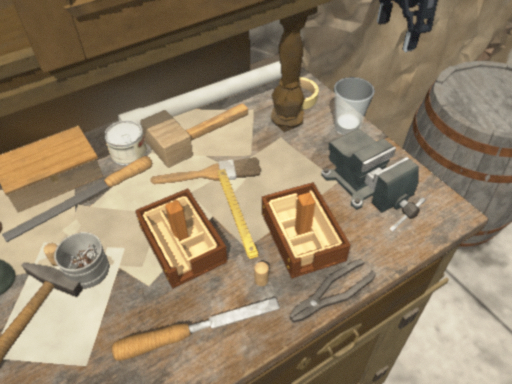

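```bash
python3 - <<'E'
import cv2
a=cv2.imread("pics/side0.png")[170:300,120:370]; cv2.imwrite("pics/side0z.png",cv2.resize(a,None,fx=3.2,fy=3.2,interpolation=cv2.INTER_CUBIC))
a=cv2.imread("pics/scene0.png")[135:265,170:320]; cv2.imwrite("pics/scene0z.png",cv2.resize(a,None,fx=4,fy=4,interpolation=cv2.INTER_CUBIC))
E
```

```text
(no output)
```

View pics/side0z.png

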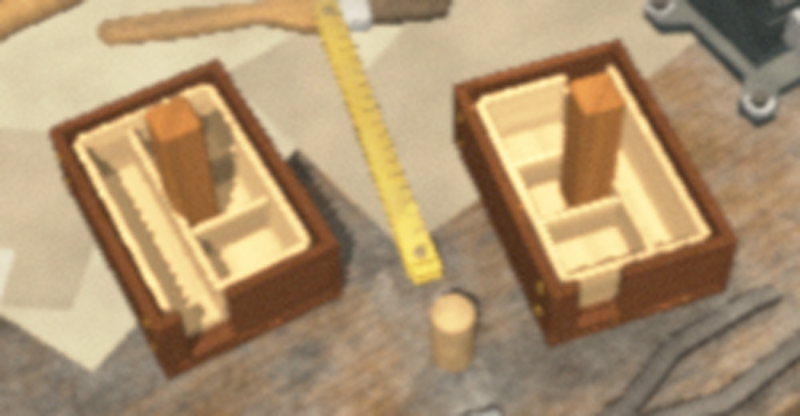

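View pics/scene0z.png

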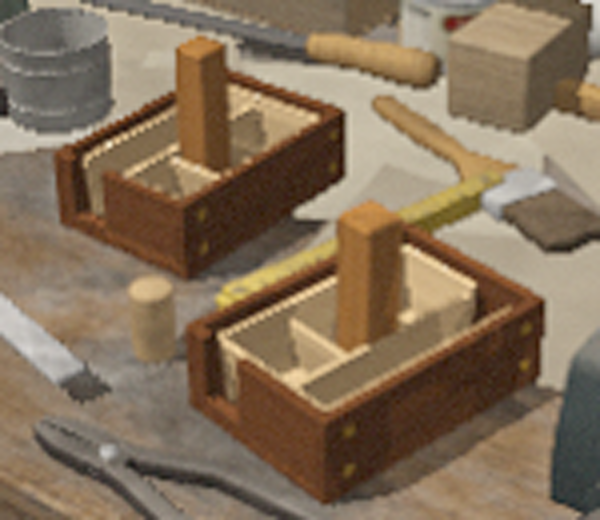

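Both views agree: the right-hand case (side image ~(303,235), scene ~(262,227)) has its notch at the near-left end while the tray's long trough runs on the right, so that is case_a. In the other case the trough meets the notch.

```bash
cat > h.py <<'E'
from bench import *
import cv2,numpy as np
def cloud(n,d,m):
    K=m["intrinsics"];h,w=d.shape
    uv=np.stack(np.meshgrid(np.arange(w),np.arange(h)),-1).reshape(-1,1,2).astype(float)
    xy=cv2.undistortPoints(uv,K,m["distortion"]).reshape(-1,2)
    z=d.reshape(-1,1); P=np.hstack([xy*z,z]); T=m["cam_to_world"]
    return (P@T[:3,:3].T+T[:3,3]).reshape(h,w,3)
E
python3 - <<'E'
from h import *
for n in ["scene","side"]:
    d=np.load(f"pics/{n}0.npy"); W=cloud(n,d,camera_model(n))
    box={"scene":(150,270,205,320),"side":(175,285,255,355)}[n]
    r0,r1,c0,c1=box; S=W[r0:r1,c0:c1].reshape(-1,3); S=S[d[r0:r1,c0:c1].ravel()>0]
    print(n,S[:,2].min(),S[:,2].max())
    pst=S[(S[:,2]>0.1)]; print("posttop",len(pst),pst.mean(0),pst.min(0),pst.max(0), cv2.minAreaRect((pst[:,:2]*1000).astype(np.float32)))
    rim=S[(S[:,2]>0.046)&(S[:,2]<0.054)]
    k=rim; c=np.median(k[:,:2],0); k=k[np.linalg.norm(k[:,:2]-c,axis=1)<0.1]
    print("rim",len(k),cv2.minAreaRect((k[:,:2]*1000).astype(np.float32)))
    print("post side", [ (round(z,3),S[(abs(S[:,2]-z)<0.005)][:,:2].mean(0).round(4)) for z in (0.07,.08,.09)])
E
```

```text
scene -0.0019900215816186506 0.10962640967579085
posttop 215 [0.48269355 0.18302439 0.1052365 ] [0.47019537 0.07611762 0.10002133] [0.53610013 0.43751108 0.10962641] ((494.9731140136719, 257.2906799316406), (364.7676696777344, 40.58881759643555), 83.0457534790039)
rim 618 ((485.1325988769531, 229.9761962890625), (152.61065673828125, 106.3404769897461), 1.7909635305404663)
post side [(0.07, array([0.488, 0.228])), (0.08, array([0.4881, 0.2266])), (0.09, array([0.4903, 0.2343]))]
side -0.002404323942930775 0.10973433559995471
posttop 195 [0.4799666  0.23300509 0.10615809] [0.46947311 0.2206877  0.10023282] [0.49440537 0.24415132 0.10973434] ((481.7151794433594, 232.7658233642578), (24.7147216796875, 23.58318328857422), 3.609610080718994)
rim 1204 ((482.12823486328125, 231.1952362060547), (151.78941345214844, 106.5582275390625), 1.8357168436050415)
post side [(0.07, array([0.4743, 0.2357])), (0.08, array([0.4742, 0.235 ])), (0.09, array([0.4746, 0.2361]))]
```

Call:
apply_moves(linear=[[-32, 0, 38], [-64, 0, 77], [-97, 0, 116], [-129, 0, 155], [-161, 0, 193]], rotation=[[0, -8, 0], [0, -16, 0], [0, -24, 0], [0, -32, 0], [0, -40, 0]])

```text
clock: 1.2
position: [0.5137, 0.1931, 0.2317]
tool_rot: [-1.571, -0.001, 0.704]
contact_force: [0.5, 0.4, -0.3]
opening: 1.0
```

```bash
cat > tgt.py <<'E'
import sys
from h import *
from scipy.spatial.transform import Rotation as R
# target x y z yaw(deg), tool down
def rel(x,y,z,yaw):
    s=observe(); Rc=R.from_euler('xyz',s["tool_rot"]); Rt=R.from_euler('xyz',[-np.pi/2,0,np.radians(yaw)])
    print("clock",round(s["clock"],2),"pos",s["position"].round(4),"rpy",np.degrees(s["tool_rot"]).round(2),"F",s["contact_force"].round(1),"open",round(s["opening"],3),"q",s["q"].round(2))
    print("lin mm",(Rc.inv().apply(np.array([x,y,z])-s["position"])*1000).round(1),"rot",np.degrees((Rc.inv()*Rt).as_rotvec()).round(2))
if __name__=="__main__": rel(*map(float,sys.argv[1:5]))
E
python3 tgt.py .482 .232 .231 91.8
```

```text
clock 1.2 pos [0.5137 0.1931 0.2317] rpy [-9.002e+01 -4.000e-02  4.032e+01] F [ 0.5  0.4 -0.3] open 1.0 q [-0.3   0.28 -0.21  1.85  0.07  1.02  0.17]
lin mm [ 1.   0.6 50.2] rot [ 4.000e-02 -5.148e+01  3.000e-02]
```

Call:
apply_moves(linear=[[0, 0, 10], [0, 0, 20], [0, 0, 30], [1, 0, 40], [1, 0, 50]], rotation=[[0, -8.5, 0], [0, -17, 0], [0, -25.5, 0], [0, -34, 0], [0, -42.5, 0]])

```text
clock: 1.7
position: [0.4836, 0.231, 0.2315]
tool_rot: [-1.571, -0.0, 1.446]
contact_force: [0.0, 1.3, 0.2]
opening: 0.998
```

Call:
apply_moves(linear=[[0, 0, 0], [0, 0, 0]], rotation=[[0, -8.5, 0], [0, -9, 0]])

```text
clock: 1.9
position: [0.4836, 0.2309, 0.2314]
tool_rot: [-1.571, -0.0, 1.599]
contact_force: [1.0, -0.0, 0.3]
opening: 1.0
```

```bash
python3 - <<'E'
from h import *
m=camera_model("wrist"); p,d=capture("wrist"); cv2.imwrite("pics/w1.png",p); np.save("pics/w1.npy",d)
W=cloud("wrist",d,m); np.save("pics/w1c.npy",W)
print(m["cam_to_world"].round(3)); print(d[d>0].min(),(d>0).mean())
E
python3 tgt.py .482 .232 .231 91.8
```

```text
[[-0.028  0.946  0.322  0.401]
 [ 1.     0.027  0.008  0.228]
 [-0.001  0.322 -0.947  0.373]
 [ 0.     0.     0.     1.   ]]
0.06550857 0.9960479736328125
clock 1.95 pos [0.4838 0.2305 0.2314] rpy [-9.001e+01 -1.000e-02  9.137e+01] F [-0.3 -0.7  0.1] open 1.0 q [-0.24  0.28 -0.38  1.87  0.12  1.02  0.92]
lin mm [1.5 0.4 1.8] rot [ 0.01 -0.43  0.01]
```

View pics/w1.png

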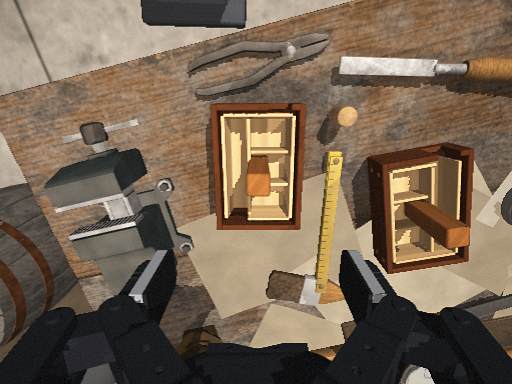

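Wrist view: case_a spans rows 104–230, cols 217–305, post top around (180,258). Its long trough is on the left side, consistent with reversal. Measuring from its depth.

```bash
python3 - <<'E'
from h import *
W=np.load("pics/w1c.npy")[95:240,205:318].reshape(-1,3)
W=W[W[:,2]<.12]
p=W[W[:,2]>.101]; print("post",p[:,2].mean(),cv2.minAreaRect((p[:,:2]*1000).astype(np.float32)))
r=W[(W[:,2]>.0465)&(W[:,2]<.055)]
c=np.median(r[:,:2],0); 
print("rim",np.median(r[:,2]),len(r),cv2.minAreaRect((r[:,:2]*1000).astype(np.float32)))
import math
# tray rim at z 0.044
t=W[(W[:,2]>.0405)&(W[:,2]<.0455)]; print("trayrim",len(t),cv2.minAreaRect((t[:,:2]*1000).astype(np.float32)))
E
```

```text
post 0.10457463623183007 ((483.7993469238281, 230.96067810058594), (24.346412658691406, 23.521278381347656), 2.3391239643096924)
rim 0.04885048195782482 2403 ((484.0916748046875, 231.38784790039062), (149.1853485107422, 104.2643051147461), 1.772161602973938)
trayrim 1429 ((481.2095642089844, 228.68231201171875), (143.680908203125, 96.54200744628906), 2.139922857284546)
```

Call:
apply_moves(linear=[[0.5, 40, 0], [0.5, 80, 0], [0.5, 115, 0], [0.5, 145, 0], [0.5, 167, 0]], rotation=[[0, -0.5, 0], [0, -0.5, 0], [0, -0.5, 0], [0, -0.5, 0], [0, -0.5, 0]], grip=1)

```text
clock: 2.45
position: [0.4832, 0.2303, 0.0623]
tool_rot: [-1.569, 0.001, 1.601]
contact_force: [-0.2, 0.1, -0.8]
opening: 1.004
```

Call:
apply_moves(linear=[[0, 0, 0], [0, 0, 0], [0, 0, 0], [0, 0, 0], [0, 0, 0]], rotation=[[0, 0, 0], [0, 0, 0], [0, 0, 0], [0, 0, 0], [0, 0, 0]], grip=0, grip_force=70)

```text
clock: 2.95
position: [0.4848, 0.2317, 0.0658]
tool_rot: [-1.573, -0.001, 1.605]
contact_force: [-1.0, 0.3, 5.3]
opening: 0.272
```

Call:
apply_moves(linear=[[0, 0, 0], [0, 0, 0], [0, 0, 0], [0, 0, 0], [0, 0, 0]], rotation=[[0, 0, 0], [0, 0, 0], [0, 0, 0], [0, 0, 0], [0, 0, 0]])

```text
clock: 3.45
position: [0.4847, 0.2317, 0.0658]
tool_rot: [-1.573, -0.001, 1.605]
contact_force: [-0.9, -0.6, 7.1]
opening: 0.276
```

```bash
python3 tgt.py .484 .231 .135 91.8;  python3 - <<'E'
from h import *
p,d=capture("side"); cv2.imwrite("pics/s2.png",cv2.resize(p[150:310,150:400],None,fx=3,fy=3))
E
```

```text
clock 3.45 pos [0.4847 0.2317 0.0658] rpy [-9.015e+01 -6.000e-02  9.197e+01] F [-0.9 -0.6  7.1] open 0.276 q [-0.3   0.49 -0.33  2.    0.25  0.68  0.82]
lin mm [ -0.6 -69.2   0.6] rot [0.15 0.17 0.06]
```

View pics/s2.png

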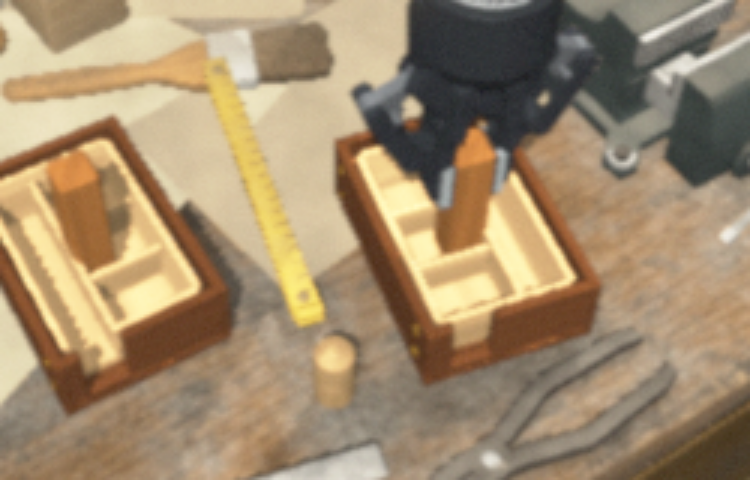

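The post is gripped squarely by both pads, opening 0.276 (23.5 mm). Lifting.

Call:
apply_moves(linear=[[0, -10, 0], [0, -25, 0], [0, -42, 0], [0, -60, 0], [0, -76, 0]], rotation=[[0, 0, 0], [0, 0, 0], [0, 0, 0], [0, 0, 0], [0, 0, 0]])

```text
clock: 4.0
position: [0.4834, 0.2309, 0.1415]
tool_rot: [-1.571, 0.0, 1.605]
contact_force: [0.5, 0.3, -2.5]
opening: 0.275
```

Call:
apply_moves(linear=[[0, 0, 0], [0, 0, 0], [0, 0, 0]], rotation=[[0, 0, 0], [0, 0, 0], [0, 0, 0]])

```text
clock: 4.3
position: [0.483, 0.2307, 0.1394]
tool_rot: [-1.569, 0.001, 1.606]
contact_force: [0.3, -0.1, -3.2]
opening: 0.272
```

```bash
python3 tgt.py .484 .231 .14 91.8;  python3 - <<'E'
from h import *
p,d=capture("side"); cv2.imwrite("pics/s3.png",cv2.resize(p[100:310,150:400],None,fx=2.8,fy=2.8))
E
```

```text
clock 4.3 pos [0.483  0.2307 0.1394] rpy [-8.991e+01  5.000e-02  9.200e+01] F [ 0.3 -0.1 -3.2] open 0.272 q [-0.27  0.39 -0.36  1.95  0.18  0.83  0.88]
lin mm [ 0.3 -0.6 -1.1] rot [-0.09  0.2  -0.05]
```

View pics/s3.png

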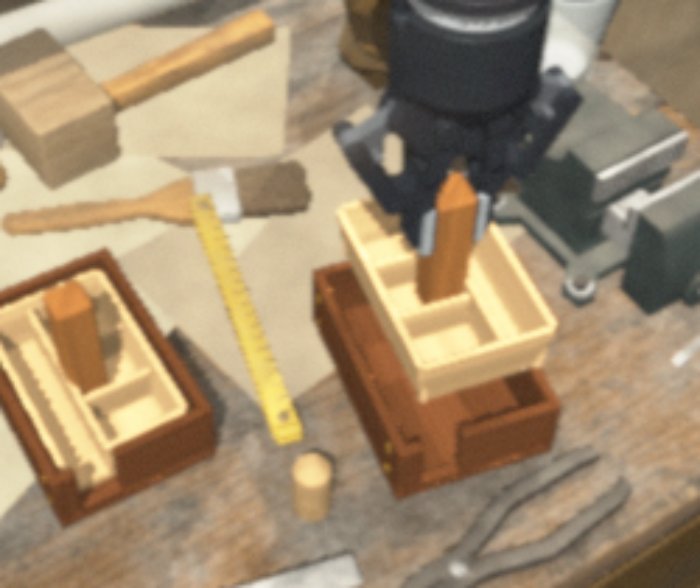

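Tray is clear and level in the grip. Turning 180° toward the joint-7 range that is free (0.88 → about −2.26).

Call:
apply_moves(linear=[[0, 0, 0], [0, 0, 0], [0, 0, 0], [0, 0, 0], [0, 0, 0]], rotation=[[0, 8, 0], [0, 16, 0], [0, 24, 0], [0, 32, 0], [0, 40, 0]])

```text
clock: 4.85
position: [0.4831, 0.2309, 0.1393]
tool_rot: [-1.57, 0.002, 0.902]
contact_force: [0.2, 0.3, -3.9]
opening: 0.273
```

Call:
apply_moves(linear=[[0, 0, 0], [0, 0, 0], [0, 0, 0], [0, 0, 0], [0, 0, 0]], rotation=[[0, 8, 0], [0, 16, 0], [0, 24, 0], [0, 32, 0], [0, 40, 0]])

```text
clock: 5.35
position: [0.4831, 0.2309, 0.1393]
tool_rot: [-1.571, 0.002, 0.204]
contact_force: [0.8, -0.8, -3.6]
opening: 0.277
```

Call:
apply_moves(linear=[[0, 0, 0], [0, 0, 0], [0, 0, 0], [0, 0, 0], [0, 0, 0]], rotation=[[0, 8, 0], [0, 16, 0], [0, 24, 0], [0, 32, 0], [0, 40, 0]])

```text
clock: 5.85
position: [0.4831, 0.231, 0.1394]
tool_rot: [-1.572, 0.001, -0.494]
contact_force: [-0.4, -1.1, -2.8]
opening: 0.269
```

Call:
apply_moves(linear=[[0, 0, 0], [0, 0, 0], [0, 0, 0], [0, 0, 0], [0, 0, 0]], rotation=[[0, 8, 0], [0, 16, 0], [0, 24, 0], [0, 32, 0], [0, 40, 0]])

```text
clock: 6.35
position: [0.4831, 0.2311, 0.1394]
tool_rot: [-1.573, -0.0, -1.192]
contact_force: [0.0, 1.1, -4.5]
opening: 0.272
```

Call:
apply_moves(linear=[[0, 0, 0], [0, 0, 0], [0, 0, 0], [0, 0, 0], [0, 0, 0]], rotation=[[0, 8, 0], [0, 15, 0], [0, 20, 0], [0, 20, 0], [0, 20, 0]])

```text
clock: 6.85
position: [0.4833, 0.2312, 0.1397]
tool_rot: [-1.572, -0.001, -1.533]
contact_force: [-0.1, 0.4, -3.3]
opening: 0.271
```

```bash
python3 tgt.py .484 .231 .14 -88.2;  python3 - <<'E'
from h import *
p,d=capture("side"); np.save("pics/s4.npy",d); cv2.imwrite("pics/s4.png",cv2.resize(p[100:310,150:400],None,fx=2.8,fy=2.8))
m=camera_model("wrist");p,d=capture("wrist"); np.save("pics/w4c.npy",cloud("wrist",d,m)); cv2.imwrite("pics/w4.png",p)
p,d=capture("scene"); np.save("pics/c4.npy",d); cv2.imwrite("pics/c4.png",cv2.resize(p[80:290,170:350],None,fx=2.8,fy=2.8))
E
```

```text
clock 6.85 pos [0.4833 0.2312 0.1397] rpy [-9.005e+01 -4.000e-02 -8.784e+01] F [-0.1  0.4 -3.3] open 0.271 q [-0.82  0.37  0.32  1.99 -0.16  0.8  -1.94]
lin mm [ 0.2 -0.3  0.7] rot [0.05 0.36 0.04]
```

View pics/s4.png

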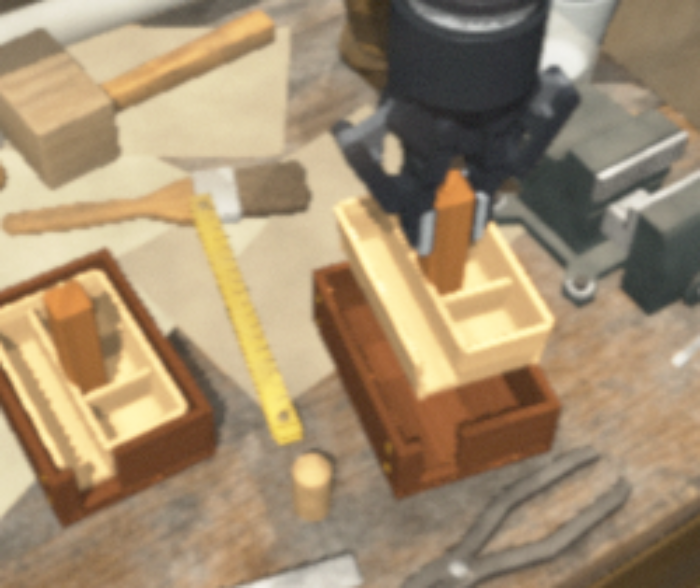

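View pics/w4.png

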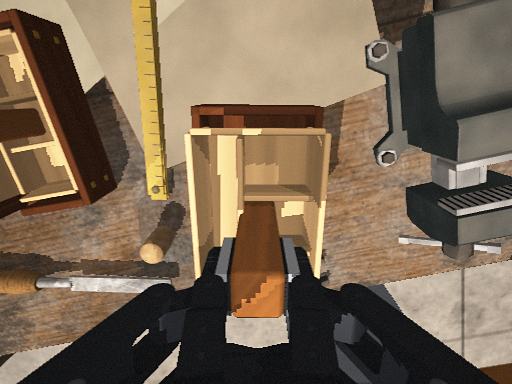

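View pics/c4.png

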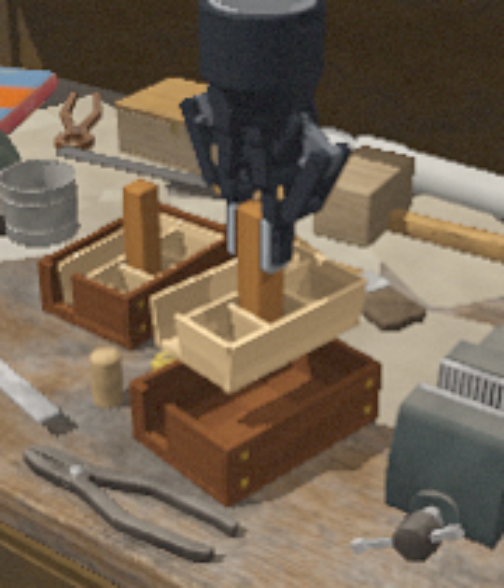

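The tray is now turned, with its open trough end over the case notch. Checking its position and tilt from depth.

```bash
python3 - <<'E'
from h import *
ps={"side":cloud("side",np.load("pics/s4.npy"),camera_model("side"))[165:250,260:360],"scene":cloud("scene",np.load("pics/c4.npy"),camera_model("scene"))[160:225,220:305],"wrist":np.load("pics/w4c.npy")[120:285,180:335]}
for n,P in ps.items():
    P=P.reshape(-1,3)
    P=P[(abs(P[:,0]-.484)<.09)&(abs(P[:,1]-.231)<.07)]
    t=P[(P[:,2]>.112)&(P[:,2]<.122)&((abs(P[:,0]-.484)>.03)|(abs(P[:,1]-.231)>.03))]
    h,e=np.histogram(P[:,2],bins=np.arange(.06,.15,.004)); print(n,len(t),t.min(0).round(4),t.max(0).round(4),cv2.minAreaRect((t[:,:2]*1000).astype(np.float32)))
    top=P[(P[:,2]>.112)&(P[:,2]<.122)]
    A=np.c_[t[:,:2]-[.484,.231],np.ones(len(t))]; print("plane",np.linalg.lstsq(A,t[:,2],rcond=None)[0].round(4))
    print(h)
E
```

```text
side 643 [0.4174 0.1859 0.112 ] [0.5487 0.2747 0.1217] ((483.5130615234375, 230.4659423828125), (131.75625610351562, 85.6169204711914), 1.9857151508331299)
plane [-0.0026  0.0057  0.117 ]
[  0   0   0   0   3  60 782 218 203 217 228 250 277 281 436  68  26  30
  24  26  29  30]
scene 590 [0.4187 0.1852 0.112 ] [0.55   0.2714 0.1207] ((484.38531494140625, 228.4008331298828), (131.54281616210938, 85.93091583251953), 0.45247355103492737)
plane [-0.0009 -0.0064  0.1162]
[  0   0   0   0   1  84 158 150 158 228 246 300 337 320 349  38  32  32
  29  21  32  29]
wrist 3662 [0.4476 0.1876 0.112 ] [0.5505 0.274  0.119 ] ((499.1912536621094, 230.82357788085938), (100.2768783569336, 83.7451400756836), 2.044297218322754)
plane [ 0.0046 -0.0036  0.1158]
[   0    0    0    0    0 3503 3602  517  644  662  704  788 1129 1545
 2470  113  103  116  130  133  190  282]
```

Call:
apply_moves(linear=[[-0.7, 10, 0], [-0.7, 22, 0], [-0.7, 34, 0], [-0.7, 44, 0], [-0.7, 52, 0]], rotation=[[0, 0.4, 0], [0, 0.4, 0], [0, 0.4, 0], [0, 0.4, 0], [0, 0.4, 0]])

```text
clock: 7.5
position: [0.4832, 0.2316, 0.0869]
tool_rot: [-1.572, -0.001, -1.543]
contact_force: [-0.3, 0.8, -2.4]
opening: 0.275
```

Call:
apply_moves(linear=[[0, 3, 0], [0, 6, 0], [0, 9, 0], [0, 12, 0], [0, 14, 0]], rotation=[[0, 0, 0], [0, 0, 0], [0, 0, 0], [0, 0, 0], [0, 0, 0]])

```text
clock: 8.0
position: [0.4838, 0.232, 0.0742]
tool_rot: [-1.571, 0.0, -1.543]
contact_force: [0.0, -0.3, -2.8]
opening: 0.271
```

```bash
python3 tgt.py .4838 .2315 .0658 -88.2
```

```text
clock 8.0 pos [0.4838 0.232  0.0742] rpy [-8.998e+01  1.000e-02 -8.840e+01] F [ 0.  -0.3 -2.8] open 0.271 q [-0.79  0.47  0.28  2.03 -0.21  0.66 -1.91]
lin mm [0.5 8.4 0. ] rot [-0.02 -0.2  -0.01]
```

No contact so far; 8 mm to go.

Call:
apply_moves(linear=[[0.4, 2, 0], [0.4, 4, 0], [0.4, 5, 0], [0.4, 6, 0], [0.4, 7, 0]], rotation=[[0, 0, 0], [0, 0, 0], [0, 0, 0], [0, 0, 0], [0, 0, 0]])

```text
clock: 8.5
position: [0.4837, 0.2315, 0.0673]
tool_rot: [-1.571, 0.0, -1.543]
contact_force: [-0.7, 1.8, -2.8]
opening: 0.27
```

Call:
apply_moves(linear=[[0, 1, 0], [0, 2, 0], [0, 2, 0]], rotation=[[0, 0, 0], [0, 0, 0], [0, 0, 0]])

```text
clock: 8.8
position: [0.4839, 0.2315, 0.0658]
tool_rot: [-1.571, 0.0, -1.543]
contact_force: [-1.7, -0.8, 3.2]
opening: 0.272
```

Call:
apply_moves(linear=[[0, 0.5, 0], [0, 0.5, 0], [0, 0.5, 0]], rotation=[[0, 0, 0], [0, 0, 0], [0, 0, 0]])

```text
clock: 9.1
position: [0.4839, 0.2315, 0.0658]
tool_rot: [-1.571, 0.001, -1.543]
contact_force: [-3.1, -1.2, 9.1]
opening: 0.276
```

```bash
python3 - <<'E'
from h import *
p,d=capture("side"); cv2.imwrite("pics/s5.png",cv2.resize(p[150:310,150:400],None,fx=3,fy=3))
E
```

```text
(no output)
```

View pics/s5.png

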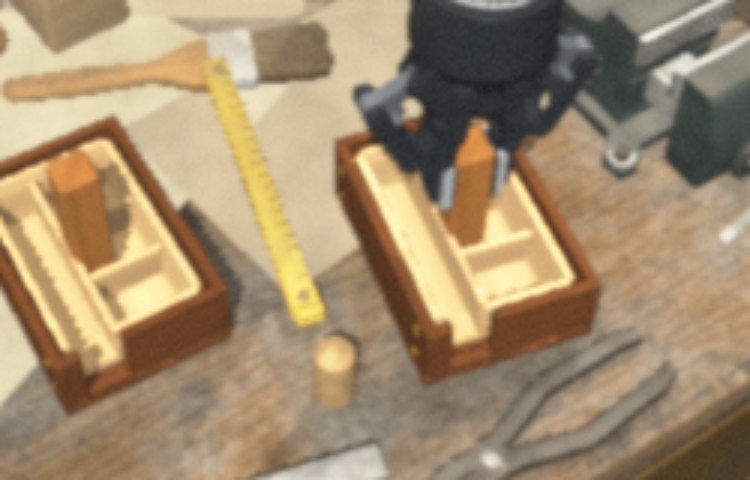

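The tray is seated, with its trough at the case notch, and floor contact shows in the force. Releasing and withdrawing.

Call:
apply_moves(linear=[[0, 0, 0], [0, 0, 0], [0, 0, 0], [0, 0, 0], [0, 0, 0]], rotation=[[0, 0, 0], [0, 0, 0], [0, 0, 0], [0, 0, 0], [0, 0, 0]], grip=1)

```text
clock: 9.65
position: [0.4838, 0.2315, 0.0648]
tool_rot: [-1.571, -0.0, -1.543]
contact_force: [0.7, -0.2, 0.3]
opening: 1.002
```

Call:
apply_moves(linear=[[0, -15, 0], [0, -40, 0], [0, -75, 0], [0, -115, 0], [0, -150, 0]], rotation=[[0, 0, 0], [0, 0, 0], [0, 0, 0], [0, 0, 0], [0, 0, 0]])

```text
clock: 10.15
position: [0.4838, 0.2313, 0.2166]
tool_rot: [-1.57, 0.0, -1.543]
contact_force: [1.3, 0.2, 0.1]
opening: 1.001
```

Call:
apply_moves(linear=[[0, 0, 0], [0, 0, 0], [0, 0, 0]], rotation=[[0, 0, 0], [0, 0, 0], [0, 0, 0]])

```text
clock: 10.45
position: [0.4829, 0.2311, 0.2136]
tool_rot: [-1.573, -0.001, -1.543]
contact_force: [-0.5, 0.2, 0.4]
opening: 0.997
```

```bash
python3 - <<'E'
from h import *
p,d=capture("side"); cv2.imwrite("pics/s6.png",cv2.resize(p[150:310,120:400],None,fx=2.8,fy=2.8))
S=cloud("side",d,camera_model("side"))[175:285,255:355].reshape(-1,3)
def mr(a): return cv2.minAreaRect((a[:,:2]*1000).astype(np.float32))
S=S[(abs(S[:,0]-.483)<.09)&(abs(S[:,1]-.231)<.07)]
q=S[S[:,2]>.1]; print("post top",q[:,2].max(),np.median(q[:,2]),mr(q)); print("case rim",mr(S[(S[:,2]>.046)&(S[:,2]<.054)]))
print(spot_point("side","tray_a_notch"),observe()["position"],observe()["opening"])
E
```

```text
post top 0.11046547449204658 0.10645044045683744 ((482.47503662109375, 232.0160369873047), (25.893014907836914, 23.998424530029297), 2.2702128887176514)
case rim ((482.3676452636719, 231.54412841796875), (151.6242218017578, 106.57182312011719), 1.7623971700668335)
[{'centre': [252.0, 306.5], 'confidence': 0.77}] [0.48283084 0.23105252 0.21335627] 1.004087367559982
```

View pics/s6.png

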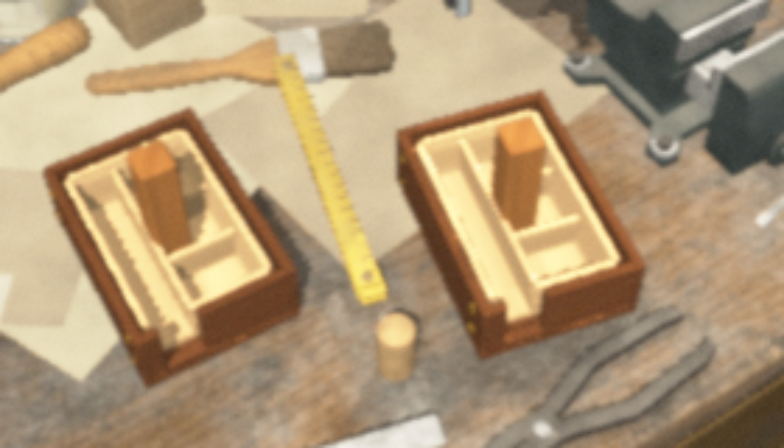

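The tray is level and home: its post is within 1 mm of the case centre, the post top is at 106 mm, and the notches line up near image pixel (252,306). The other tray hasn't moved and the gripper is clear.

```bash
python3 -c "
from bench import *
print(sign_off())"
```

```text
the job is handed in; nothing more can be done
None
```

I lifted the reversed tray (the right-hand case seen from the robot) by its post about 74 mm. I turned it half a turn, lowered it until the floor took its weight (up to 9 N), then let go and backed the gripper off. I handed the job in after about 10.5 s; it reports no verdict.

- **Position:** the tray's post is within about 0.5 mm of the case centre, with yaw within about 0.5°.
- **Height:** the post top is at 106 mm, which is the fully seated height.
- **Notch:** the tray's notch lies at the case's notch in the last side picture.
- **Other tray:** it looks unmoved in that picture, though I did not measure it.

Before lowering, the scene and side cameras disagreed by about 2 mm on where the tray was, which is within their calibration. No check failed.

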